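Check a wafer feeder's throat with a gauge blade

TASK

Slide the orange shutter on the wafer feeder fully open, then take the yellow gauge from the wooden stand and push its blade into the feeder's sloping throat until the mouth of the throat lies within the red band on the blade, and let go of it there. Leave the other two gauges in the stand and everything else on the table undisturbed.

Things in the scene. Friction and masses are not known exactly. Their poses are not given: they have to be found in the camera images.
- feeder: Fixed white wafer feeder with a sloping face (112 mm wide, 140 mm long up the slope) turned to the robot; origin under its base (200 mm x, 130 mm y, 45 mm high). The throat's mouth is in the face, 130 mm above the table. A clear tube of wafers, 72 mm across, stands behind the top of the slope, up to 226 mm high
- gap_mouth (a point): Centre of the throat's mouth, in the plane of the sloping face. z points straight out of the throat, up and to the feeder's front, 35 degrees from vertical; y level, along the slot; x up the slope. The blade goes in along -z, its thickness along x. Slot 36 mm long (y), 65 mm deep, no floor: the blade can go too far. Lower wall fixed at x = -2.5 mm; walls flare to 14 mm apart over the top 10 mm
- spring_plate: The throat's upper wall, a sprung steel plate 34 mm wide; origin and axes as gap_mouth when empty. It leaves a 3 mm gap when empty, gives up to 8 mm along +x, and grips a 5 mm blade (middle plane then at x = 0) with about 4 N, so the blade stays at the depth where it is let go. Pushing the blade in takes about 5 to 15 N
- shutter (a joint): Orange shutter plate, 60 mm (y) x 56 mm, 4 mm above the sloping face, lying over the mouth. Value in m: 0 closed, 0.065 fully open; it slides along +y of gap_mouth with about 2.5 N of friction and stays where it is left. It starts closed or nearly so and then covers the whole mouth
- tab_top (a point): Top centre of the shutter's orange tab (moves with the shutter; same axes as gap_mouth). The tab is a block 12 mm thick along y, 26 mm along x, standing 40 mm above the shutter plate along z; this point is 44 mm above the sloping face
- gauge_yellow: The gauge to use, 70 g, upright in one of the stand's slots: steel blade, yellow handle. Origin: centre of the blade's tip; z from tip to handle, x thickness, y width (same after a half turn about z). Blade 5 mm x 30 mm, its last 8 mm at the tip 3 mm x 24 mm; handle 16 mm (x) x 30 mm (y), z = 75 to 125 mm. Red band round the blade at z = 41 to 49 mm
- gauge_blue: Like the yellow gauge, with a blue handle; stays in the stand
- gauge_black: Like the yellow gauge, with a black handle; stays in the stand
- stand: Fixed wooden stand, 60 mm (x) x 170 mm (y) x 45 mm high; origin at the centre of its underside. Three slots at y = -50, 0 and 50 mm, 35 mm deep, 6.5 mm (x) x 31.5 mm (y); the gauges' tips rest 10 mm above the table, the undersides of the handles 40 mm above the stand's top
- bottle: Clear water bottle with red cap, 64 mm across, 200 mm high, standing between the stand and the feeder; origin at the centre of its underside
- wafers_a: Stack of cream wafers, 52 mm across, 33 mm high; origin at the centre of its underside
- wafers_b: Stack of cream wafers, 52 mm across, 22 mm high; origin at the centre of its underside
- dish: Small blue bowl, 90 mm across, 40 mm high; origin at the centre of its underside
- spatula: Black-handled spatula lying on the table; origin under its middle
- clear_tub: Clear plastic tub, 130 x 170 x 70 mm; origin at the centre of its underside
Things that resemble listed ones, but are neither listed nor needed, are in the scene too. Leave any green look-alike of the gauge_black alone. Leave any turquoise look-alike of the gauge_yellow alone.

How it is judged:
By the outcome, as a careful person would: the job done as asked, in the order asked, and still so for the second after the job is handed in, with the robot touching nothing.
It also fails if it takes over 54 s, if anything falls off the work surface, if the arm or the gripper's body presses on something with over 40 N, if the wrist force passes 120 N, or if a joint passes its speed limit or range.

ROBOT

A 6-joint arm with a two-finger parallel gripper is mounted at the origin on the work surface. World frame = base frame: x ahead of the robot, y to its left, z up, the work surface at z = 0. Lengths are in m, angles in rad, forces in N, time in s.
With the tool pointing down it reaches from about 0.325 to 0.9 m from the base axis. Payload 6.1 kg.
Tool frame: the origin (TCP) lies midway between the tips of the shut fingers; the grasp point (between the pads) lies 19 mm behind it; z points along the fingers, y is the line along which they close (so a half turn about z gives the same grasp; the last joint's range is limited). The gripper opens to 85 mm and grips with 20 to 120 N. Pads are 22 mm wide; open, the fingers measure 114 mm over their backs; the gripper's body (76 mm by 85 mm) begins 54 mm behind the grasp point. The pads swing forward as they close: fully open they stand 13 mm farther back than shut.
Start: joints at [-1.358, 0.22, 1.526, -0, 1.395, -0.126], TCP at [0.208, -0.589, 0.231] pointing down, gripper open.
Joint ranges: [-2.98, 2.98], [-0.91, 2.08], [0.09, 2.57], [-1.24, 4.39], [0.2, 2.65], [-2.68, 2.68]. Speed limits (rad/s): [2.57, 2.57, 3.01, 3.14, 3.14, 3.14].

INTERFACE

Orientations are given as [roll, pitch, yaw] about the fixed x, y, z axes, in that order (R = Rz(yaw) Ry(pitch) Rx(roll)).
In Python, from plant import movep, move_l, set_joints, gripper_to, hold, inverse_kinematics, observe, get_image, get_calibration, Unreachable, job_done gives the robot as it stands. Calls block until the motion is done:
- movep(position, orientation): joint-space move of the TCP to a pose.
- move_l(position, feed=0.15, rotation=None, max_force=None): straight line of the TCP; rotation=None keeps the orientation; feed is the mean speed in m/s. With max_force (N) it stops when the force on the tool has changed by that much, and returns True; else False.
- set_joints(angles): joint-space move.
- gripper_to(opening, f_grip=None): finger opening in m; f_grip is the grip in N (None keeps the last); returns when the fingers have stopped.
- hold(seconds).
- inverse_kinematics(position, orientation): joint angles nearest the present ones, or None.
- observe(): the state.
- get_image(name): name is "side" or "top" or "wrist"; returns (picture, depth): 420x560x3 uint8, red, green, blue; 420x560 float32, m along the optical axis (not along the pixel's ray), 0 where there is no reading.
- get_calibration(name): a dict with "intrinsics" (3x3 intrinsics, pixels), "dist_coeffs" ([k1, k2, p1, p2, k3] as OpenCV has them; the pictures are not rectified), "world_from_camera" (4x4, takes a point from camera to world coordinates). Camera axes: x right, y down, z forward; pixel columns grow to the right and rows downward; lengths in m; the calibration is good to about 2 mm. A picture is of the moment at which its call begins: read the wrist's pose just before it. get_calibration takes no time and is no camera call; for the wrist camera it gives the pose at the moment of the call.
A pose or a line that the arm cannot do raises Unreachable and nothing moves.
- job_done(): hands the job in; it is judged then, once.
The state is a dict: "time_s": time; "q": joint angles; "joint_velocities": joint speeds; "joint_torque": joint torques, N m; "eef_pos": TCP position; "tcp_rot": TCP orientation; "ft_force": force on the tool from outside, world axes, zero at the start; "torque": the same for the moment, N m; "opening": finger opening in m; "grasp_force": force on a finger pad.
Only numpy, scipy, OpenCV 4.12 (cv2) and the standard library are available. Lean on these libraries where they do the work, as an engineer would, in place of code of your own. Each camera call takes 0.05 s, during which the arm holds its last target. There are 200 camera calls.

## Working session

There is one attempt and no reset: what is moved stays moved. The work goes in short steps, each a Python script; the robot and the scene stay as the last script left them, time stands still between calls to the robot, and variables do not carry over. Pictures are saved under pics/ and viewed, at most 13 in all, crops included, and the job is handed in when it is done.

```bash
mkdir -p pics; ls; cat > h.py <<'E'
import numpy as np, cv2, pickle
from plant import *
def snap(name):
    c=get_calibration(name); im,d=get_image(name)
    pickle.dump((c,im,d),open(f'pics/{name}.pkl','wb')); return c,im,d
def load(name): return pickle.load(open(f'pics/{name}.pkl','rb'))
def px2w(c,d,u,v,depth=None):
    z=d[int(v),int(u)] if depth is None else depth
    n=cv2.undistortPoints(np.array([[[u,v]]],float),np.array(c['intrinsics'],float),np.array(c['dist_coeffs'],float))[0,0]
    T=np.array(c['world_from_camera']); return (T@np.array([n[0]*z,n[1]*z,z,1]))[:3]
def w2px(c,p):
    T=np.linalg.inv(np.array(c['world_from_camera'])); q=T[:3,:3]@np.array(p)+T[:3,3]
    return cv2.projectPoints(q.reshape(1,1,3),np.zeros(3),np.zeros(3),np.array(c['intrinsics'],float),np.array(c['dist_coeffs'],float))[0].ravel()
E
python3 - <<'E'
from h import *
for n in ['side','top']:
    c,im,d=snap(n); cv2.imwrite(f'pics/{n}0.png',cv2.resize(im[:,:,::-1],(800,600),interpolation=cv2.INTER_CUBIC)); print(n,np.round(c['world_from_camera'],3).tolist(),c['intrinsics'])
E
```

```text
pics
side [[0.99, -0.093, 0.101, 0.393], [-0.137, -0.577, 0.805, -1.207], [-0.016, -0.812, -0.584, 0.955], [0.0, 0.0, 0.0, 1.0]] [[504.97259722   0.         286.29013858]
 [  0.         504.97259722 214.05098515]
 [  0.           0.           1.        ]]
top [[-0.026, -0.986, 0.163, 0.358], [-1.0, 0.025, -0.012, -0.03], [0.007, -0.163, -0.987, 1.139], [0.0, 0.0, 0.0, 1.0]] [[389.28816646   0.         278.07134196]
 [  0.         389.28816646 216.35250315]
 [  0.           0.           1.        ]]
```

View pics/side0.png

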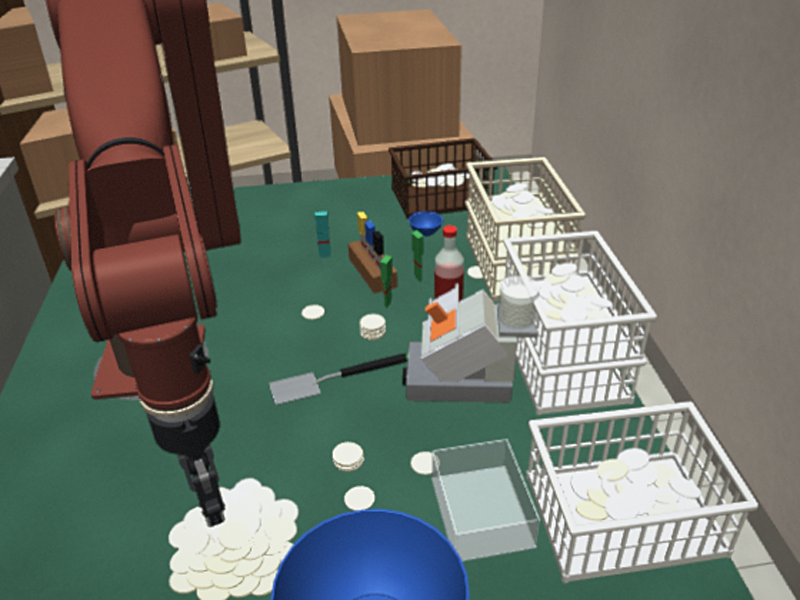

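View pics/top0.png

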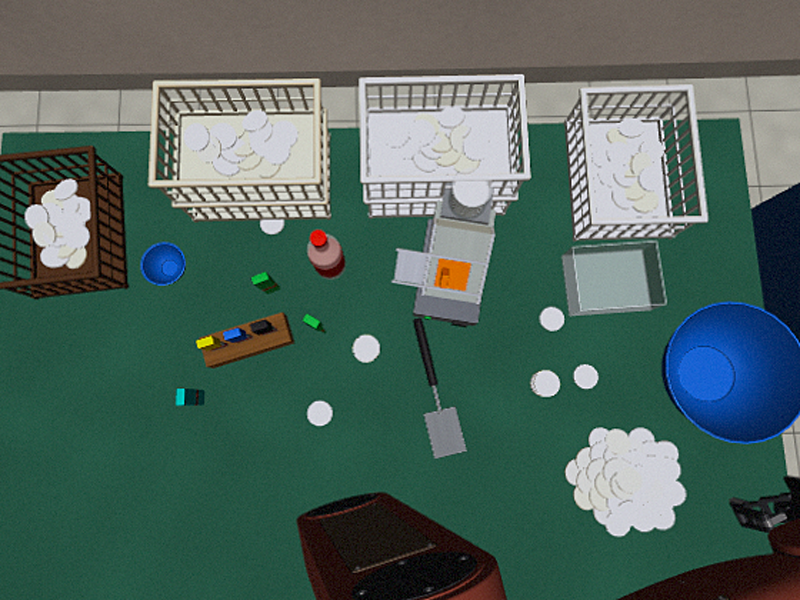

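The side view shows the stand at (372,262) with the yellow gauge at (362,222), and the feeder at (460,340) with its orange tab at (437,312). The top view shows these handles: yellow (205,343), blue (233,335), black (261,327), turquoise look-alike (188,397), green look-alikes (263,282) and (313,322). I choose yellow at (205,343), in the stand's end slot. Next is a close crop.

```bash
python3 - <<'E'
from h import *
c,im,d=load('top'); s,ims,ds=load('side')
b=im[:,:,::-1]
A=cv2.resize(b[210:270,130:210],(400,300),interpolation=cv2.INTER_CUBIC)   # x5
B=cv2.resize(b[120:230,270:350],(400,550),interpolation=cv2.INTER_CUBIC)   # x5
S=cv2.resize(ims[190:290,270:390,::-1],(400,333),interpolation=cv2.INTER_CUBIC)
o=np.zeros((600,800,3),np.uint8); o[:300,:400]=A; o[:550,400:]=B; o[300:,:400]=S[:300]
cv2.imwrite('pics/crop1.png',o)
hsv=cv2.cvtColor(im,cv2.COLOR_RGB2HSV)
def blob(lo,hi,x0,x1,y0,y1):
    m=cv2.inRange(hsv,lo,hi); k=np.zeros_like(m); k[y0:y1,x0:x1]=m[y0:y1,x0:x1]
    vs,us=np.nonzero(k); P=np.array([px2w(c,d,u,v) for u,v in zip(us,vs)]); return P
for n,P in [('yellow',blob((22,120,90),(35,255,255),130,165,225,250)),('blue',blob((105,120,60),(130,255,255),150,180,220,245)),('orange',blob((5,150,120),(18,255,255),290,345,170,215))]:
    print(n,len(P),P.mean(0).round(4)); z=P[:,2]; print(np.percentile(z,[5,25,50,75,95]).round(3))
    T=P[z>np.percentile(z,95)-.004]; print(' top',len(T),T.mean(0).round(4))
    r=cv2.minAreaRect((T[:,:2]*1000).astype(np.float32)); print(r)
E
```

```text
yellow 78 [0.4743 0.3072 0.1316]
[0.126 0.133 0.135 0.136 0.139]
 top 38 [0.473  0.309  0.1363]
((473.1131591796875, 308.80474853515625), (15.259477615356445, 26.346033096313477), 14.54573917388916)
blue 93 [0.4857 0.2584 0.1273]
[0.098 0.126 0.134 0.135 0.138]
 top 50 [0.487  0.2604 0.1355]
((487.25189208984375, 259.76824951171875), (13.93756103515625, 27.167560577392578), 14.854660034179688)
orange 437 [ 0.5854 -0.1437  0.1443]
[0.12  0.129 0.139 0.147 0.168]
 top 43 [ 0.5625 -0.1227  0.2134]
((469.6756286621094, -84.16097259521484), (13.512649536132812, 246.9969024658203), 67.33035278320312)
```

View pics/crop1.png

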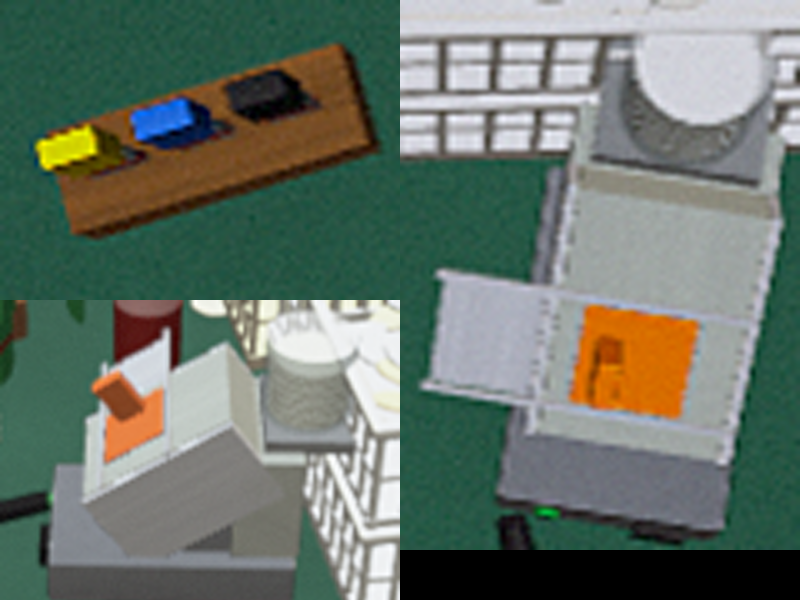

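The crop confirms the yellow gauge in the stand's end slot, handle top at crop (68,148) and 0.135 m high, as it should be. The shutter is closed, with its tab at (608,352) and rails running left (+y). Face corners are about (570,190), (780,215), (727,462) and (530,432).

```bash
python3 - <<'E'
from h import *
c,im,d=load('top')
R=lambda X,Y:(270+(X-400)/5-.4,120+Y/5-.4)
pts=[]
for poly in [[(590,205),(765,228),(752,308),(585,282)],[(575,418),(715,438),(708,448),(560,425)],[(715,340),(745,345),(722,440),(700,430)]]:
    m=np.zeros(d.shape,np.uint8); cv2.fillPoly(m,[np.array([R(*p) for p in poly]).round().astype(int)],1)
    pts+=[px2w(c,d,u,v) for v,u in zip(*np.nonzero(m)) if d[v,u]>0]
P=np.array(pts)
for _ in range(4):
    m=P.mean(0); n=np.linalg.svd(P-m)[2][2]; n*=np.sign(n[2]); r=(P-m)@n; P=P[abs(r)<2.5*r.std()+.001]
print('n',n.round(4),'std',r.std(),'tilt',np.degrees(np.arccos(n[2])),'yaw',np.degrees(np.arctan2(-n[1],-n[0])),len(P))
o=np.array(c['world_from_camera'])[:3,3]
def onpl(u,v,off=0):
    q=px2w(c,d,u,v,1.)-o; return o+q*(((m+n*off-o)@n)/(q@n))
C=[onpl(*R(*p)) for p in [(570,190),(780,215),(727,462),(530,432)]]
for p in C: print(p.round(4))
for i in range(4): print(np.linalg.norm(C[i]-C[(i+1)%4]).round(4))
Sh=[onpl(*R(*p),.005) for p in [(587,305),(700,320),(683,417),(571,402)]]
print('shutter',np.mean(Sh,0).round(4),[np.linalg.norm(Sh[i]-Sh[(i+1)%4]).round(4) for i in range(4)])
for p in Sh: print(p.round(4))
print('tab',[onpl(*R(*p),.044).round(4) for p in [(608,348),(598,336),(622,338),(618,365),(594,362)]])
for p in [(437,270),(755,325),(422,388),(727,432)]: print('rail',onpl(*R(*p),.006).round(4))
E
```

```text
n [-0.5643  0.1069  0.8186] std 0.0017342699693531647 tilt 35.05341084020298 yaw -10.726544650314358 797
[ 0.6677 -0.1108  0.1804]
[ 0.6511 -0.2172  0.1828]
[ 0.538  -0.1968  0.1021]
[ 0.5572 -0.0907  0.1016]
0.1077
0.1404
0.1078
0.1372
shutter [ 0.5872 -0.1456  0.1355] [np.float64(0.0594), np.float64(0.0556), np.float64(0.0603), np.float64(0.0556)]
[ 0.6146 -0.1199  0.151 ]
[ 0.6048 -0.1785  0.1519]
[ 0.5598 -0.1717  0.12  ]
[ 0.5697 -0.1122  0.1191]
tab [array([ 0.5847, -0.1272,  0.179 ]), array([ 0.5903, -0.122 ,  0.1822]), array([ 0.5888, -0.134 ,  0.1827]), array([ 0.5768, -0.1324,  0.1743]), array([ 0.5787, -0.1203,  0.174 ])]
rail [ 0.6341 -0.042   0.1555]
rail [ 0.6009 -0.2066  0.1541]
rail [ 0.5798 -0.0327  0.1169]
rail [ 0.5514 -0.195   0.1185]
```

```bash
python3 - <<'E'
from h import *
c,im,d=load('top'); s,ims,ds=load('side')
np.set_printoptions(linewidth=200)
print('z map cols 304..317, rows 184..202')
for v in range(184,203,2): print(v,[tuple((px2w(c,d,u,v)*1000).round().astype(int)) [2] for u in range(302,320)])
o=cv2.resize(np.concatenate([im[176:206,298:338]],1)[:,:,::-1],(800,600),interpolation=cv2.INTER_NEAREST)
o2=cv2.resize(ims[200:245,290:335,::-1],(600,600),interpolation=cv2.INTER_NEAREST)
cv2.imwrite('pics/crop2.png',np.concatenate([cv2.resize(o,(400,300)),cv2.resize(o2,(400,300))],1))
hs=cv2.cvtColor(ims,cv2.COLOR_RGB2HSV); m=cv2.inRange(hs,(5,150,100),(18,255,255)); m[:,:285]=0;m[:200]=0;m[245:]=0;m[:,340:]=0
P=np.array([px2w(s,ds,u,v) for v,u in zip(*np.nonzero(m)) if ds[v,u]>0]); P=P[abs(P[:,0]-.58)<.08]
n=np.array([-.5643,.1069,.8186]); h=(P-np.array([.5902,-.146,.131]))@n
print(np.histogram(h,np.arange(-.01,.06,.005)))
print('high',P[h>.036].mean(0).round(4),P[h>.036].min(0).round(4),P[h>.036].max(0).round(4),(h>.036).sum(), 'max',np.sort(h)[-5:])
E
```

```text
z map cols 304..317, rows 184..202
184 [np.int64(143), np.int64(139), np.int64(141), np.int64(135), np.int64(141), np.int64(151), np.int64(144), np.int64(145), np.int64(146), np.int64(148), np.int64(147), np.int64(146), np.int64(149), np.int64(147), np.int64(148), np.int64(146), np.int64(150), np.int64(148)]
186 [np.int64(135), np.int64(139), np.int64(139), np.int64(137), np.int64(139), np.int64(140), np.int64(144), np.int64(144), np.int64(142), np.int64(141), np.int64(141), np.int64(144), np.int64(147), np.int64(143), np.int64(145), np.int64(145), np.int64(145), np.int64(145)]
188 [np.int64(135), np.int64(133), np.int64(132), np.int64(132), np.int64(137), np.int64(138), np.int64(140), np.int64(137), np.int64(150), np.int64(146), np.int64(148), np.int64(147), np.int64(139), np.int64(141), np.int64(137), np.int64(141), np.int64(141), np.int64(144)]
190 [np.int64(130), np.int64(129), np.int64(131), np.int64(129), np.int64(135), np.int64(133), np.int64(134), np.int64(141), np.int64(164), np.int64(1139), np.int64(160), np.int64(160), np.int64(136), np.int64(137), np.int64(135), np.int64(
[... 1328 characters left out ...]
4(121), np.int64(121), np.int64(120), np.int64(121), np.int64(123), np.int64(121)]
202 [np.int64(108), np.int64(111), np.int64(114), np.int64(117), np.int64(115), np.int64(116), np.int64(117), np.int64(120), np.int64(116), np.int64(117), np.int64(119), np.int64(113), np.int64(113), np.int64(114), np.int64(119), np.int64(121), np.int64(119), np.int64(120)]
(array([  0,   2, 166,  18,  14,  16,  17,  10,  13,  19,  20,   1,   0]), array([-0.01 , -0.005,  0.   ,  0.005,  0.01 ,  0.015,  0.02 ,  0.025,  0.03 ,  0.035,  0.04 ,  0.045,  0.05 ,  0.055]))
high [ 0.5708 -0.1278  0.165 ] [ 0.5602 -0.1343  0.1572] [ 0.582  -0.1174  0.1728] 35 max [0.04272601 0.0429195  0.04351328 0.04352186 0.04535475]
```

View pics/crop2.png

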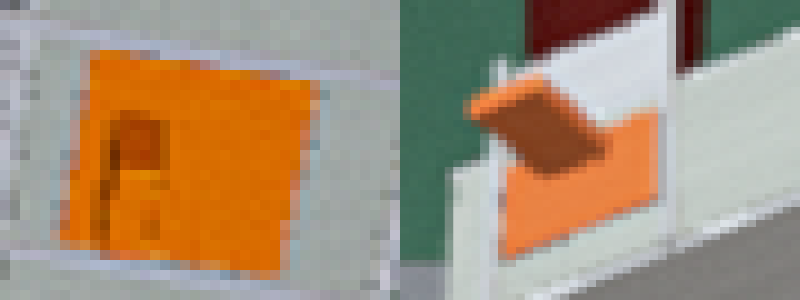

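Crop 2 shows the tab's top at (142,200) in the left half, in line with the 44 mm height at about (0.568,-0.127,0.167). All measurements agree with the given sizes, so I can move now.

```bash
cat >> h.py <<'E'
from scipy.spatial.transform import Rotation as Ro
yaw=np.radians(-9.7); t=np.radians(35)
GX=np.array([np.cos(yaw)*np.cos(t),np.sin(yaw)*np.cos(t),np.sin(t)]); GZ=np.array([-np.cos(yaw)*np.sin(t),-np.sin(yaw)*np.sin(t),np.cos(t)]); GY=np.cross(GZ,GX)
M=np.array([.5895,-.146,.130])
def rpy(ty,tz): return Ro.from_matrix(np.c_[np.cross(ty,tz),ty,tz]).as_euler('xyz')
def best(p,ty,tz):   # of the two half turns, the one nearer in joints
    q0=np.array(observe()['q']); L=[]
    for s in (1,-1):
        o=rpy(s*np.asarray(ty),np.asarray(tz)); q=inverse_kinematics(p,o)
        if q is not None: L.append((abs(np.array(q)-q0).max(),s,o,q))
    return min(L,key=lambda e:e[0])
E
python3 - <<'E'
from h import *
tab=np.array([.568,-.1275,.167])
o=observe(); print(o['tcp_rot'],o['opening'])
p0=tab+GZ*.09; g=tab-GZ*.027
b=best(p0,GY,-GZ); print(b)
move_l([.208,-.589,.36],feed=.3)
movep(p0,b[2]); gripper_to(.045)
s=observe(); c,im,d=snap('wrist'); cv2.imwrite('pics/w1.png',im[:,:,::-1]); print(s['time_s'],s['eef_pos'],p0)
print('tab px',w2px(c,tab),'mouth',w2px(c,M))
E
```

```text
[-3.13987754e+00 -2.22331300e-04  3.38746965e-01] 0.08529687060055431
(np.float64(1.2513518923672773), -1, array([ 3.14159265, -0.61086524, -0.16929694]), array([-0.49129427, -0.49783866,  2.26547032,  0.25479005,  0.80405765,
        1.12526525]))
3.2083 [ 0.5171183  -0.11892903  0.24071591] [ 0.51711613 -0.11880226  0.24072368]
tab px [289.25842777 218.92966223] mouth [308.01424998 201.59872387]
```

View pics/w1.png

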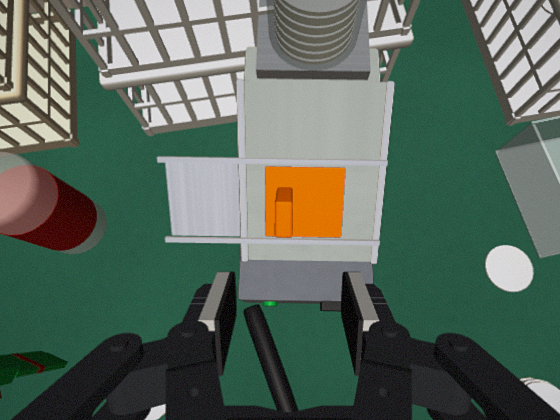

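The wrist view shows the tab top at (284,217), predicted (289,219), and the shutter centre at (305,202), predicted mouth (308,202). They agree within about 3 mm, so I grip and slide.

```bash
python3 - <<'E'
from h import *
tab=np.array([.568,-.1275,.167])+GY*.0025
print(move_l(tab-GZ*.027,feed=.12,max_force=15)); print(observe()['eef_pos'],tab-GZ*.027)
gripper_to(.0,f_grip=20); s=observe(); print('open',s['opening'],s['grasp_force'],s['ft_force'])
p=np.array(s['eef_pos'])
print(move_l(p+GY*.072,feed=.06,max_force=12)); hold(.1)
s=observe(); print((np.array(s['eef_pos'])-p)@GY,s['ft_force'],s['time_s'],s['opening'])
gripper_to(.04); e=np.array(observe()['eef_pos']); move_l(e+GZ*.10,feed=.2)
b=best(M+GZ*.13-GX*.03,GX,-GZ); print(b)
move_l(M+GZ*.13-GX*.01,feed=.25)
s=observe(); c,im,d=snap('wrist'); cv2.imwrite('pics/w2.png',im[:,:,::-1]); print(s['time_s'],s['ft_force'])
print('mouth',w2px(c,M),w2px(c,M+GY*.018),w2px(c,M-GY*.018))
E
```

```text
False
[ 0.583854   -0.12771293  0.14543597] [ 0.58368638 -0.12764506  0.14488289]
open 0.01189681081823144 22.79087394475937 [-5.495381    2.02377385  6.86060064]
True
0.026385068528930546 [0.68852989 2.86852183 5.27293484] 5.4917 0.011553054415389693
(np.float64(1.362272096119411), -1, array([-2.53072742,  0.        , -1.74009326]), array([-0.55954021, -0.55037931,  2.33823044,  0.30807949,  0.80319049,
        2.59911534]))
6.8583 [ 0.68086392  0.1238933  -0.14337868]
mouth [287.89423988 187.06737235] [263.93477217 187.17939681] [311.85748367 186.95182219]
```

View pics/w2.png

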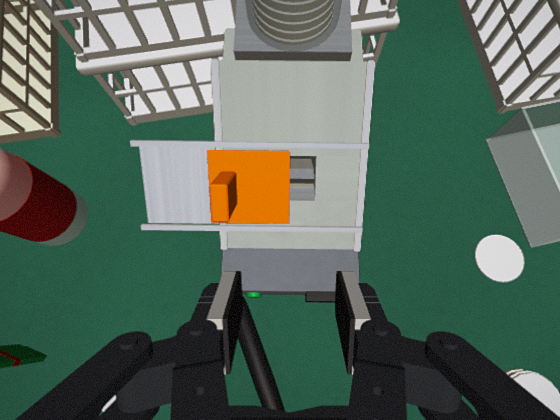

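The shutter moved only 26 mm, because the gripping preload tripped the force limit. It now covers the mouth's left half, and the slot's right end shows at (315,178). The rails slope by about 1°, so yaw is nearer -10.7°. I'll regrip and finish the slide.

```bash
sed -i 's/radians(-9.7)/radians(-10.6)/' h.py; python3 - <<'E'
from h import *
tab=np.array([.568,-.1275,.167])+GY*.0285
o=rpy(-GY,-GZ)
move_l(tab+GZ*.03,feed=.2,rotation=o); 
print(move_l(tab-GZ*.022,feed=.15,max_force=15)); s=observe(); print(s['ft_force'])
gripper_to(.0,f_grip=20); s=observe(); print('open',s['opening'],s['ft_force'])
p=np.array(s['eef_pos'])
print(move_l(p+GY*.046,feed=.05,max_force=25)); hold(.1)
s=observe(); print((np.array(s['eef_pos'])-p)@GY,s['ft_force'],s['time_s'],s['opening'])
gripper_to(.04); e=np.array(observe()['eef_pos']); move_l(e+GZ*.10,feed=.25)
move_l(M+GZ*.10-GX*.02,feed=.25)
s=observe(); c,im,d=snap('wrist'); cv2.imwrite('pics/w3.png',cv2.resize(im[100:310,120:400,::-1],(800,600),interpolation=cv2.INTER_CUBIC)); print(s['time_s'],s['eef_pos'],s['ft_force'])
print('mouth',w2px(c,M),w2px(c,M+GY*.018),w2px(c,M-GY*.018))
E
```

```text
False
[-0.32284731 -0.2847864  -0.03331335]
open 0.011280183152148468 [-6.94620686  0.64477183  6.31233148]
True
0.03479097973763387 [-4.40364729 -4.74388494  4.28609722] 9.0917 0.01164162537627037
10.5083 [ 0.51609149 -0.13286569  0.19768949] [0.78655838 0.19428607 1.16385157]
mouth [288.15397506 182.32341734] [261.02232308 182.4061592 ] [315.28602774 182.23536604]
```

View pics/w3.png

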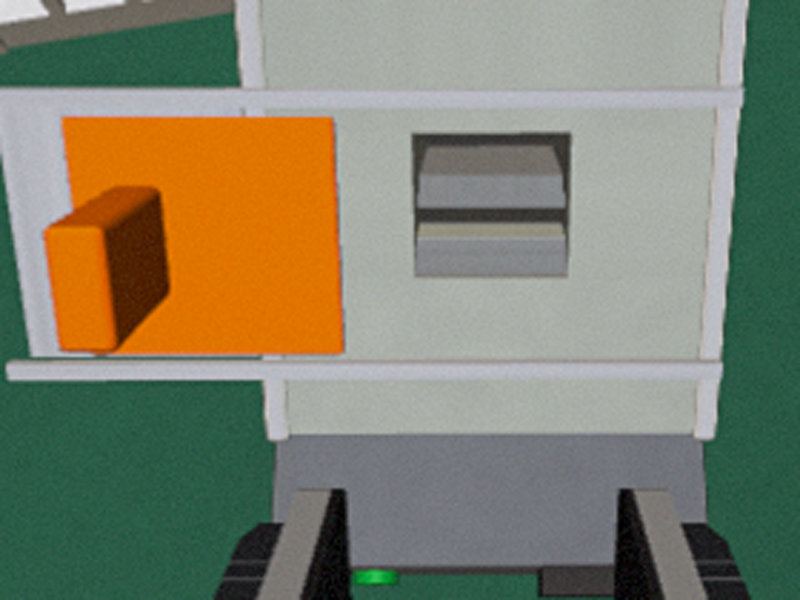

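The shutter lies at the left, clear of the mouth. The opening spans crop (412–571,133–276), with the 3 mm gap at row 215. I'll turn these points into feeder coordinates to check the opening, yaw and mouth.

```bash
python3 - <<'E'
from h import *
c,im,d=load('wrist'); R=lambda X,Y:(120+(X+.5)*.35-.5,100+(Y+.5)*.35-.5)
T=np.array(c['world_from_camera']);o=T[:3,3]
print('cam in gap frame',[((o-M)@g).round(3) for g in (GX,GY,GZ)],'axis',[(T[:3,2]@g).round(3) for g in(GX,GY,GZ)])
def loc(X,Y,off=None):
    u,v=R(X,Y); q=px2w(c,d,u,v,1.)-o
    p=o+q*((M+GZ*off-o)@GZ)/(q@GZ) if off is not None else px2w(c,d,u,v)
    return np.array([(p-M)@g for g in (GX,GY,GZ)])*1000
for n,X,Y,f in [('holeTL',412,133,0),('holeTR',571,133,0),('holeBR',568,276,0),('holeBL',414,276,0),('shTR',333,117,.005),('shBR',342,353,.005),('shTL',64,117,.005),('railT L',0,90,.006),('railT R',742,92,.006),('railB L',8,366,.006),('railB R',720,366,.006),('tabtop',80,290,.044),('faceBL',290,436,0),('faceBR',695,436,0),('gap top',490,208,-.01),('gap bot',490,222,-.01)]:
    print(n,loc(X,Y,f).round(1))
P=lambda X,Y:np.median([loc(X+a,Y+b) for a in range(-30,31,6) for b in (-3,0,3)],0).round(1)
for n,X,Y in [('face R',640,200),('face below',490,320),('face up',490,60),('lower bev',490,257),('cream',490,230),('gap',490,215),('up bev',490,190),('up far',490,160),('shutter',250,250)]: print(n,P(X,Y))
E
```

```text
cam in gap frame [np.float64(0.06), np.float64(-0.0), np.float64(0.24)] axis [np.float64(-0.323), np.float64(0.0), np.float64(-0.946)]
holeTL [23.9 15.5 -0. ]
holeTR [ 23.8 -20.2  -0. ]
holeBR [ -9.7 -20.3  -0. ]
holeBL [-9.6 15.9 -0. ]
shTR [28.2 32.4  5. ]
shBR [-27.  33.   5.]
shTL [28.2 91.1  5. ]
railT L [ 34.1 103.7   6. ]
railT R [ 33.3 -56.5   6. ]
railB L [-29.6 111.4   6. ]
railB R [-30.2 -56.2   6. ]
tabtop [ 0.6 77.3 44. ]
faceBL [-50.7  47.5  -0. ]
faceBR [-51.  -52.7  -0. ]
gap top [  4.4  -2.1 -10. ]
gap bot [  1.   -2.1 -10. ]
face R [  8.5 -36.4   0.3]
face below [-20.5  -2.    0.1]
face up [39.8 -2.   0.1]
lower bev [-6.3 -2.  -4.8]
cream [ -2.7  -2.2 -17.2]
gap [ 4.3 -2.  -2.9]
up bev [  8.8  -2.1 -10.1]
up far [ 11.8  -2.3 -33.3]
shutter [-2.1 53.   4. ]
```

The fit agrees to about 1 mm: yaw is about -10.8°, the mouth centre shifts -2.2 mm in y, and the shutter centre sits 64–65 mm from the mouth, so it is at its stop. Now for a close look at the yellow gauge.

```bash
sed -i 's/radians(-10.6)/radians(-10.8)/; s/^M=.*/M=np.array([.5895,-.146,.130])-.0022*GY/' h.py; cat >> h.py <<'E'
SY=np.radians(15.5); SX=np.array([np.cos(SY),np.sin(SY),0]); DN=np.array([0,0,-1.])
Y0=np.array([.473,.309,.135])
E
python3 - <<'E'
from h import *
e=np.array(observe()['eef_pos']); move_l(e+[-.06,0,.16],feed=.4)
p=np.array([Y0[0],Y0[1],.34]); b=best(p,SX,DN); print(b)
for s in(1,-1): print(s,inverse_kinematics(M+GZ*.08,rpy(s*GX,-GZ)))
movep(p,b[2]); p[2]=.23; gripper_to(.06); move_l(p,feed=.3)
s=observe(); c,im,d=snap('wrist'); print(s['time_s'],s['eef_pos'])
cv2.imwrite('pics/w4.png',im[:,:,::-1])
SYv=np.cross(DN*-1,SX)
print('pred corners',[w2px(c,Y0+a*.008*SX+b_*.015*SYv).round(1).tolist() for a,b_ in((1,1),(1,-1),(-1,-1),(-1,1))])
E
```

```text
(np.float64(1.060162990840714), 1, array([3.14159265, 0.        , 1.84132236]), array([ 4.39104418e-01,  2.78121912e-02,  1.53612276e+00, -4.44089210e-16,
        1.57765770e+00,  1.68578384e-01]))
1 [-0.49713315 -0.34080589  2.24745448  0.28564076  0.66662422 -0.48228923]
-1 [-0.49713315 -0.34080589  2.24745448  0.28564076  0.66662422  2.65930342]
13.6 [0.47321168 0.30899667 0.23067463]
pred corners [[299.4, 195.5], [299.0, 237.4], [275.8, 237.4], [275.3, 195.5]]
```

View pics/w4.png

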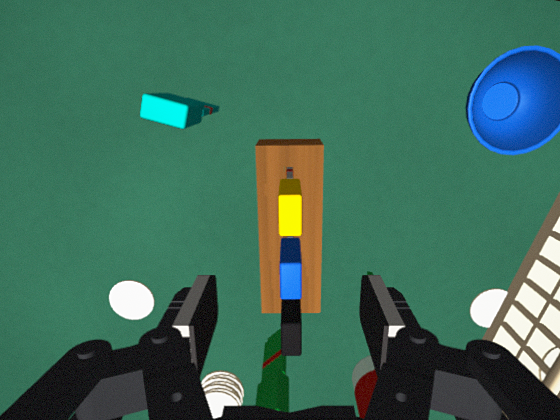

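The picture shows the yellow handle's top at (279–301,195–236), aligned with the tool and about 2 mm along +SX from my estimate. Turquoise is at (168,110) and the blue and black gauges are below yellow, all clear of the fingers. I'll check the wrist camera's bias against the fingers, then grasp.

```bash
python3 - <<'E'
from h import *
c,im,d=load('wrist'); e=np.array(observe()['eef_pos'])
for h in (0,.01,.019,.03): print(h,w2px(c,e-DN*h).round(1))
# finger symmetric check: dark pads edges along rows
g=cv2.cvtColor(im,cv2.COLOR_RGB2GRAY).astype(int)
for v in (285,300,330): print(v,d[v,205].round(3),d[v,375].round(3),[u for u in range(150,430) if abs(g[v,u+1]-g[v,u-1])>40])
T=np.array(c['world_from_camera']); print('cam rel tcp in tool axes', np.c_[np.cross(SX,DN),SX,DN].T@(T[:3,3]-e))
E
```

```text
0 [289.9 290.4]
0.01 [290.  303.1]
0.019 [290.1 316.1]
0.03 [290.3 334.2]
285 0.141 0.141 [205, 215, 216, 217, 360, 361, 371, 372]
300 0.135 0.131 [153, 154, 171, 172, 184, 198, 199, 216, 217, 218, 281, 282, 299, 300, 301, 359, 360, 377, 378, 392, 405, 406]
330 0.134 0.13 [177, 178, 179, 180, 188, 189, 193, 194, 213, 214, 277, 301, 302, 362, 363, 383, 387, 388, 389, 397, 398, 399, 427, 428]
cam rel tcp in tool axes [ 0.08162701 -0.00072702 -0.14082352]
```

```bash
sed -i 's/-.0022\*GY/-.0027*GY/' h.py; python3 - <<'E'
from h import *
SYv=np.cross(-DN,SX); g=Y0+.0023*SX+.0006*SYv; g[2]=.091
move_l([g[0],g[1],.2],feed=.2); print(move_l(g,feed=.12,max_force=15)); s=observe(); print(s['eef_pos'],s['ft_force'])
gripper_to(.0,f_grip=60); s=observe(); print(s['opening'],s['grasp_force'],s['ft_force'],s['eef_pos'],s['time_s'])
E
```

```text
False
[0.47581062 0.31056582 0.09203919] [0.28136165 0.20559662 0.89359991]
0.01516462055199649 58.52642834186554 [-2.45095604 -1.43772962  6.08467364] [0.47508515 0.31027279 0.09164605] 15.475
```

```bash
python3 - <<'E'
from h import *
e=np.array(observe()['eef_pos']); move_l([e[0],e[1],.25],feed=.15); move_l([e[0]-.03,e[1]-.03,.40],feed=.35)
o=rpy(GX,-GZ); print(observe()['opening'])
movep(M+GZ*.26,o); L=.0816
move_l(M+GZ*(L+.022),feed=.25); hold(.2)
s=observe(); c,im,d=snap('wrist'); print(s['time_s'],s['eef_pos'],M+GZ*(L+.022),s['opening'],s['ft_force'])
cv2.imwrite('pics/w5.png',im[:,:,::-1])
print('mouth',[w2px(c,M+a*GY).round(1).tolist() for a in(.018,0,-.018)],'tip',[w2px(c,M+GZ*.022+a*GY).round(1).tolist() for a in(.012,-.012)])
s2,ims,ds=snap('side')
print('side px',w2px(s2,M),w2px(s2,M+GZ*.022))
E
```

```text
0.015365661898315617
19.7417 [ 0.53115739 -0.13783965  0.21695374] [ 0.53062409 -0.13751751  0.21486415] 0.0155412830268965 [ 0.37004166  0.47810499 -0.95717271]
mouth [[285.3, 187.4], [285.4, 212.4], [285.5, 236.2]] tip [[285.2, 205.3], [285.3, 240.3]]
side px [309.78232975 229.40772185] [305.11472629 223.94934375]
```

View pics/w5.png

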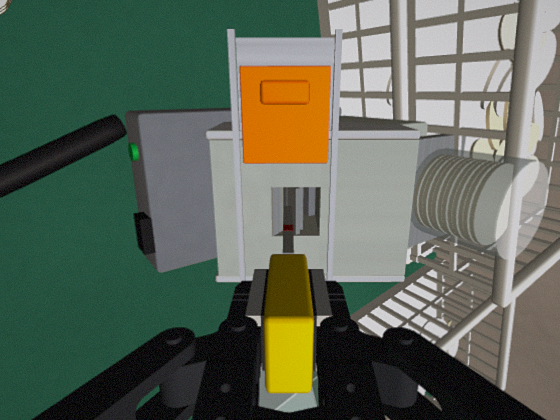

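The wrist view shows the blade edge-on at (288,230) over the mouth. The opening rows 187–236 match the prediction of 187–236. The blade sits about 1.6 mm high in x because the arm is that far from its target, so I'll compensate and insert.

```bash
python3 - <<'E'
from h import *
L=.0816
def rep(t):
    s=observe(); r=np.array(s['eef_pos'])-M; f=np.array(s['ft_force']); print(t,'x,y,depth mm',(r@GX*1e3).round(2),(r@GY*1e3).round(2),((L-r@GZ)*1e3).round(2),'F',[(f@g).round(1) for g in(GX,GY,GZ)],s['time_s'],s['opening']); return np.array(s['eef_pos'])
k=np.zeros(3)
def go(depth,feed,mf):
    global k
    tgt=M+GZ*(L-depth); r=move_l(tgt+k,feed=feed,max_force=mf); hold(.1); e=rep((depth,r)); k=k+(tgt-e) if not r else k; k=np.clip(k,-.004,.004); return r
go(-.020,.1,15)
go(-.012,.05,15)
if not go(.006,.04,12):
    if not go(.014,.04,20): go(.030,.04,30)
E
```

```text
(-0.02, False) x,y,depth mm -0.07 -0.03 -19.99 F [np.float64(-0.8), np.float64(-0.4), np.float64(-0.3)] 20.1917 0.015367370653967618
(-0.012, False) x,y,depth mm -0.15 0.09 -11.78 F [np.float64(-0.6), np.float64(0.9), np.float64(-0.8)] 20.6 0.015463844352132314
(0.006, False) x,y,depth mm 0.33 -0.08 5.72 F [np.float64(0.4), np.float64(0.7), np.float64(-0.8)] 21.2917 0.015405469807884743
(0.014, True) x,y,depth mm -0.47 0.14 11.7 F [np.float64(0.1), np.float64(0.1), np.float64(-2.4)] 21.625 0.015180502702892623
```

```bash
cat > ins.py <<'E'
from h import *
import sys
L=.0816
def rep(t):
    s=observe(); r=np.array(s['eef_pos'])-M; f=np.array(s['ft_force']); print(t,'x,y,depth mm',(r@GX*1e3).round(2),(r@GY*1e3).round(2),((L-r@GZ)*1e3).round(2),'F',[(f@g).round(1) for g in(GX,GY,GZ)],s['time_s'],s['opening'])
x=float(sys.argv[1])
for dpt in map(float,sys.argv[3:]):
    r=move_l(M+GZ*(L-dpt)+GX*x,feed=.03,max_force=float(sys.argv[2])); rep(r); hold(.15); rep('held')
    if r: break
E
python3 ins.py 0 30 .016 .022 .030
```

```text
False x,y,depth mm -0.32 0.05 16.23 F [np.float64(-0.4), np.float64(0.0), np.float64(-0.9)] 21.925 0.015184123335600737
held x,y,depth mm -0.34 0.07 16.17 F [np.float64(-1.2), np.float64(-0.3), np.float64(-3.1)] 22.075 0.015156972919548477
True x,y,depth mm 0.36 0.13 18.44 F [np.float64(1.6), np.float64(-0.3), np.float64(1.1)] 22.2833 0.015419673508628858
held x,y,depth mm 0.42 0.1 18.41 F [np.float64(0.5), np.float64(-0.2), np.float64(0.6)] 22.4333 0.015286526376114093
```

```bash
python3 ins.py 0 45 .024 .032 .039; python3 - <<'E'
from h import *
c,im,d=snap('side'); print(w2px(c,M))
A=cv2.resize(im[170:260,260:380,::-1],(800,600),interpolation=cv2.INTER_CUBIC); cv2.imwrite('pics/s6.png',A)
E
```

```text
False x,y,depth mm 0.37 -0.14 24.24 F [np.float64(2.9), np.float64(-0.1), np.float64(-4.6)] 22.7583 0.015464250138181982
held x,y,depth mm 0.31 -0.14 24.23 F [np.float64(4.3), np.float64(-0.5), np.float64(-6.6)] 22.9083 0.015199484206441762
False x,y,depth mm 0.28 -0.12 32.32 F [np.float64(3.2), np.float64(-0.1), np.float64(-6.6)] 23.325 0.015575019035191576
held x,y,depth mm 0.24 -0.13 32.33 F [np.float64(3.8), np.float64(-0.0), np.float64(-7.2)] 23.475 0.015227498510016845
False x,y,depth mm 0.26 -0.12 39.35 F [np.float64(4.2), np.float64(0.0), np.float64(-6.7)] 23.8583 0.015291808452963762
held x,y,depth mm 0.22 -0.11 39.36 F [np.float64(3.8), np.float64(-0.1), np.float64(-7.4)] 24.0083 0.015707628676844037
[309.78232975 229.40772185]
```

View pics/s6.png

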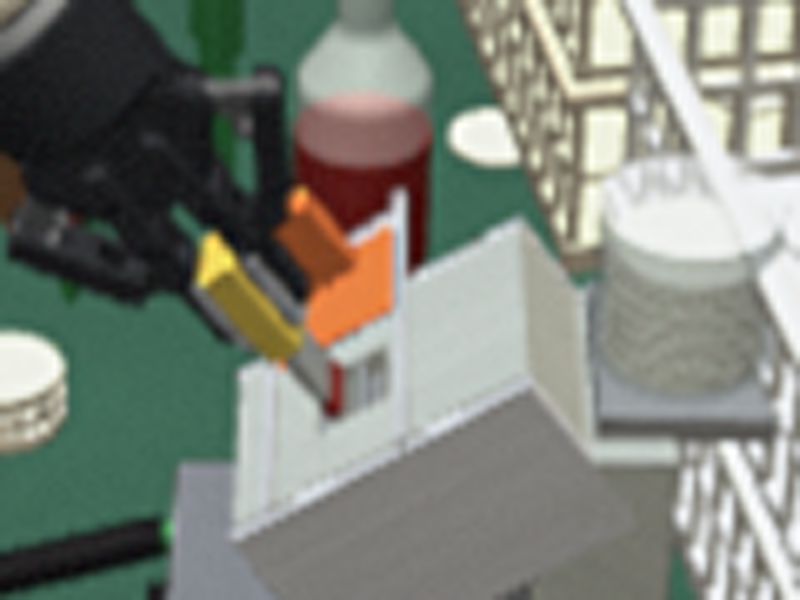

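The side crop shows the blade in the throat with the red band at (335,390), just at or above the mouth, consistent with 39 mm depth. I'll push on to 45 mm.

```bash
python3 ins.py 0 45 .0453; python3 - <<'E'
from h import *
gripper_to(.05); hold(.3); e=np.array(observe()['eef_pos']); move_l(e+GZ*.085,feed=.15)
o=rpy(-GY,-GZ); p=M+GZ*.16-GX*.10; move_l(p,feed=.2)
try: movep(p,o)
except Unreachable as x: print(x)
s=observe(); c,im,d=snap('wrist'); print(s['time_s'],s['ft_force'])
for q in (41,45,49): print(q,w2px(c,M+GZ*(.045-q/1e3)).round(1))
b,ib,db=snap('side')
A=cv2.resize(ib[190:250,280:360,::-1],(400,300),interpolation=cv2.INTER_CUBIC)
u,v=w2px(c,M+GZ*.02).round().astype(int); u=np.clip(u,60,500);v=np.clip(v,60,360)
B=cv2.resize(im[v-60:v+60,u-60:u+60,::-1],(600,600),interpolation=cv2.INTER_CUBIC); print(u,v)
W=np.zeros((600,800,3),np.uint8); W[:,:400]=cv2.resize(B[:, :],(400,400)).repeat(1,0)[:0].shape and 0; W[:400,:400]=cv2.resize(B,(400,400)); W[:300,400:]=A
W[300:,400:]=cv2.resize(ib[100:310,230:510,::-1],(400,300))
cv2.imwrite('pics/f7.png',W)
E
```

```text
False x,y,depth mm 0.23 -0.09 45.67 F [np.float64(3.8), np.float64(0.2), np.float64(-5.3)] 24.4167 0.01529846777585769
held x,y,depth mm 0.18 -0.1 45.69 F [np.float64(4.8), np.float64(0.4), np.float64(-7.0)] 24.5667 0.014965931627461444
28.0917 [ 0.32212566 -0.76885849 -0.73071547]
41 [289.8  62.6]
45 [289.8  62.9]
49 [289.7  63.3]
290 61
```

View pics/f7.png

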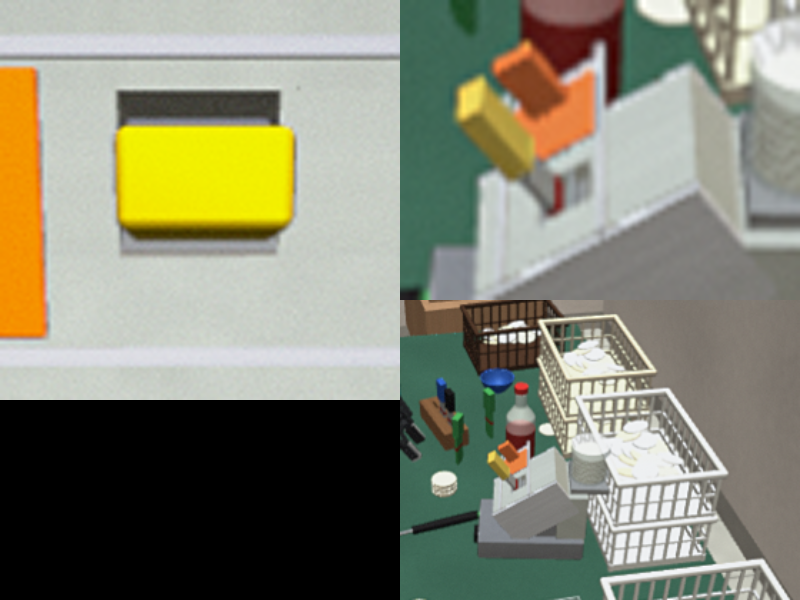

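The gauge stands free in the throat, handle at crop (205,180), with the shutter clear of it. I'll check the depth numerically: the handle's top should stand 80 mm (76–84) above the face.

```bash
python3 - <<'E'
from h import *
for n in ('wrist','side'):
    c,im,d=load(n); hs=cv2.cvtColor(im,cv2.COLOR_RGB2HSV); m=cv2.inRange(hs,(20,110,60),(35,255,255))
    P=[];
    for v,u in zip(*np.nonzero(m)):
        if d[v,u]>0:
            r=px2w(c,d,u,v)-M; r=[r@GX*1e3,r@GY*1e3,r@GZ*1e3]
            if abs(r[0])<30 and abs(r[1])<30 and r[2]>10: P.append(r)
    P=np.array(P); print(n,len(P),np.percentile(P,[2,50,90,98],axis=0).round(1).tolist())
    # face reference height
    F=[]
    for a in np.arange(-.05,-.03,.002):
        u,v=w2px(c,M+GX*.04+GY*a).round().astype(int)
        if 0<=u<560 and 0<=v<420 and d[v,u]>0: F.append((px2w(c,d,u,v)-M)@GZ*1e3)
    print(' face',np.median(F) if F else None)
    R=cv2.inRange(hs,(0,120,60),(4,255,255))|cv2.inRange(hs,(172,120,60),(179,255,255)); Q=[]
    for v,u in zip(*np.nonzero(R)):
        if d[v,u]>0:
            r=px2w(c,d,u,v)-M; r=[r@GX*1e3,r@GY*1e3,r@GZ*1e3]
            if np.abs(r).max()<30: Q.append(r)
    if Q: print(' red',len(Q),np.percentile(Q,[0,50,100],axis=0).round(1).tolist())
E
```

```text
wrist 1746 [[-8.3, -14.5, 52.2], [-0.7, -0.5, 78.8], [5.9, 11.0, 79.8], [7.4, 13.4, 80.5]]
 face -0.2679381215073794
side 166 [[-4.2, -19.1, 32.4], [6.7, -12.2, 60.3], [10.1, 7.6, 77.5], [10.9, 12.6, 79.3]]
 face -1.7448416188675062
 red 6 [[3.3, -12.6, -0.8], [4.6, -0.2, 1.0], [5.3, 10.6, 1.7]]
```

The handle's top is 79.1 mm above the face, so the blade is about 45.8 mm deep and the mouth lies within the red band. The robot is clear, so I'm handing in.

```bash
python3 -c "
from plant import *
print(job_done())"
```

```text
the job is handed in; nothing more can be done
None
```

I handed the job in: the shutter is open at about 64–65 mm by camera, where the slide stopped on force. The yellow gauge is let go about 45.8 mm deep, with the mouth inside the 41–49 mm red band. The blue and black gauges are still in the stand, and I saw nothing else moved.

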